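# Turn down the stage light and hold up the dish of fossil snails

### The job

I have finished looking at the three fossil snails in the little glass dish on the microscope's light base; its head is already swung aside. First slide the dimmer on the base all the way down to off, so that the bare stage does not dazzle me, then grasp that dish, lift it at least 10 cm clear above the stage and hold it level and still with all three snails in it, ready for me to take from you. Keep it level all the way, do not knock the other things about, and finish while still holding the dish in the air: do not put it down or let go.

Things in the scene. Friction and masses are not known exactly. Their poses are not given: they have to be found in the camera images.
- light_base: microscope light base: fixed white box, 220 mm deep (x), 250 wide (y), its top (the stage) 50 mm above the bench. Origin: centre of its underside; x to its rear, away from the robot (turned up to 0.35 rad), y to its left seen from the robot. Dimmer track along y at x = -78 mm. Two steel clips 5 mm high lie folded along the rear edge (x 90 to 102, |y| 34 to 98 mm).
- stage_mid (a point): centre of the flush white round stage glass, 100 mm across, on the light base's top (25 mm behind its middle, 50 mm above the bench); axes as the base's.
- dimmer (a joint): position of the dimmer's grip on its track, m: 0 = off, at the stop at the left end (base +y; 30 mm left of the middle), growing to the right (base -y) to 0.060 = full brightness. A printed wedge behind the track is thinnest at the off end. Slides with about 1.2 N of friction and stays where it is left.
- dimmer_top (a point): centre of the top of the dimmer's grip, a black block with a white line over it, 12 mm long along the track (base y), 20 mm across it (base x), 16 mm tall above a 1.5 mm gap: this point is 17.5 mm above the stage. Axes as the base's. Nothing else stands within 40 mm of it.
- dish: the open clear glass dish with the three snails, on the stage glass, within 16 mm of its centre: round, 60 mm outside diameter, 15 mm high, wall and floor 2.5 mm, about 30 g (65 g with the snails). Its straight outer wall can be grasped across the diameter from any side. Origin: centre of its underside; z up.
- snail_a: fossil snail shell, solid stone, pale grey-beige, about 21 mm across and 16 mm high, 12 g; loose in the dish, free to slide. Origin: centre of its underside.
- snail_b: fossil snail shell, solid stone, pale grey-beige, about 20 mm across and 15 mm high, 11 g; loose in the dish, free to slide. Origin: centre of its underside.
- snail_c: fossil snail shell, solid stone, pale grey-beige, about 18 mm across and 14 mm high, 10 g; loose in the dish, free to slide. Origin: centre of its underside.
- spare_dish: bystander: an empty glass dish of the same kind (60 mm across, 15 mm high) on the bench to the left of the light base, beside its front half; not the one asked for. Origin: centre of its underside.
- eyepiece_cap: bystander: round black dust cap, 34 mm across and 12 mm high, lying on top of the light base near its right edge, about 100 mm from the glass centre. Origin: centre of its underside.
- tweezers: bystander: steel tweezers, 122 mm long (their x), 20 mm wide, 5 mm high, on the bench to the right of the light base. Origin: centre of their underside.
- dropper_bottle: bystander: amber dropper bottle, 38 mm across and 100 mm high, on the bench to the left of the light base, beside its rear half. Origin: centre of its underside.
- loupe: bystander: black loupe, 47 mm across and 28 mm high, on the bench to the right of the light base, beyond the tweezers. Origin: centre of its underside.

How it is judged:
By the outcome, as a careful person would: the job done as asked, in the order asked, and still so for the second after the job is handed in, while the arm keeps its last pose, push and grip.
It also fails if it takes over 48 s, if anything falls off the work surface, if the arm or the gripper's body presses on something with over 40 N, if the wrist force passes 120 N, or if a joint passes its speed limit or range.

### The arm

A 6-joint arm with a two-finger parallel gripper is mounted at the origin on the work surface. World frame = base frame: x ahead of the robot, y to its left, z up, the work surface at z = 0. Lengths are in m, angles in degrees, forces in N, time in s.
With the tool pointing down it reaches from about 0.25 to 0.725 m from the base axis. Payload 9.7 kg.
Tool frame: the origin (TCP) lies where the fingers leave the gripper's body, on its centre line; the fingertips stand 73 mm ahead of it and the grasp point (between the pads) lies 54 mm ahead of it; y points along the fingers, x is the direction in which the jaws open and shut, and the axes are right-handed (so a half turn about y gives the same grasp; the last joint's range is limited). The gripper opens to 85 mm and grips with 20 to 120 N. Pads are 22 mm wide; open, the fingers measure 114 mm over their backs; the gripper's body (76 mm by 85 mm) begins 54 mm behind the grasp point. The pads swing forward as they close: fully open they stand 13 mm farther back than shut.
Start: joints at [77.006, 4.979, 10.078, 95.1, 0, 90], TCP at [0.124, 0.536, 0.304] pointing down, gripper open.
Joint ranges: [-179.16, 179.16], [-48.56, 103.87], [-65.8, 70.77], [-126.05, 130.52], [-82.76, 87.17], [-180, 180]. Speed limits (degrees/s): [127.2, 127.2, 147.25, 180, 180, 180].

### API

Orientations are given as [roll, pitch, yaw] about the fixed x, y, z axes, in that order (R = Rz(yaw) Ry(pitch) Rx(roll)).
In Python, from workcell import sensors, imaging, bot, models gives the robot as it stands.
- The arm moves only by the tool arm_command, never from a script. Its argument "rows" is one flat list of numbers, 7 for each row, row after row: the shift along the tool's x, y, z in cm, then the turn, a rotation vector about the tool's x, y, z in degrees, then the gripper's target within -1 to 1 (fully open at 1, half-way at 0, shut at -1). A call has 1 to 12 rows; each row is the pose to reach, as a shift and turn from the pose commanded when the call began, along the tool's axes at that moment; what a row does not reach only later rows make up. A row lasts 1/12 s, in which the tool goes at most 41.7 mm and 7.16 degrees, less where a joint would pass 70% of its speed; a pose out of reach is approached as far as the arm can. A call with a gripper value outside its range is refused whole. The fingers move at their own pace and stop on an object; "force" is the grip in N (left out, the last holds). Time passes only in rows, so rows that repeat a pose let the fingers close. It gives the time, the measured TCP pose, the force and the opening at its end, in the units of the state.
- sensors.get_obs(): the state, without advancing time (a new reading comes with each control period).
- imaging.camera(name): name is "scene" or "top"; returns a dict with "pixels" (420x560x3 uint8, blue, green, red), "z_map" (420x560 float32, m along the optical axis (not along the pixel's ray), 0 where there is no reading), "camera_matrix" (3x3 intrinsics, pixels), "world_from_camera" (4x4, takes a point from camera to world coordinates). Camera axes: x right, y up, looking along -z (the intrinsics and any distortion apply to the point x, -y, -z); pixel columns grow to the right and rows downward; lengths in m; the calibration is good to about 2 mm. A picture is of the moment at which its call begins.
- bot.job_done(): hands the job in, once; it reports no verdict.
Trained networks look in the newest picture that a camera, given by its name, has taken for a name from the list of things; names that differ only in an ending like _2 or _b are one class to them, and where a whole thing is asked for, a point or a joint stands for the part that bears it (a point fixed in the world has none). Each returns a list of dicts, best first, with "conf" (0 to 1); they miss things now and then, are a little off and sometimes report something else, mostly with a low value. They report only what shows in the picture. A call takes as long as a camera call.
- models.search_frame(thing, camera): "extent" ([centre column, centre row, width, height] in pixels, round what is visible of it).
- models.spot_point(thing, camera): "location" ([column, row] in pixels: a listed point, or the origin of a listed thing).
The state is a dict: "time": time; "q": joint angles; "qd": joint speeds; "joint_efforts": joint torques, N m; "ee_pos": TCP position; "tcp_rot": TCP orientation; "wrist_force": force on the tool from outside, world axes, zero at the start; "torque": the same for the moment, N m; "opening": finger opening in m.
Only numpy, scipy, OpenCV 4.12 (cv2) and the standard library are available. Lean on these libraries where they do the work, as an engineer would, in place of code of your own. Each camera call takes 0.05 s, during which the arm holds its last target.

## Working session

There is one attempt and no reset: what is moved stays moved. The work goes in short steps, Python scripts to look and compute and a tool call to move; the robot and the scene stay as the last step left them, time stands still between calls to the robot, and variables do not carry over. Pictures are saved under pics/ and viewed, and the job is handed in when it is done.

Besides the shell and the picture viewer there is one more tool, called after "Call:" as a command line: name --argument value ..., lists and objects as JSON in quotes. arm_command: Moves the arm, as the interface text tells. Its arguments: {"type":"object","properties":{"rows":{"type":"array","items":{"type":"number"}},"force":{"type":"number"}},"required":["rows"]}

```bash
ls; mkdir -p pics
cat > h.py <<'E'
import numpy as np, cv2
from workcell import sensors, imaging, bot, models
def px2w(c,u,v,z=None):
    K=np.array(c["camera_matrix"]);T=np.array(c["world_from_camera"])
    d=np.array([(u-K[0,2])/K[0,0],-(v-K[1,2])/K[1,1],-1.0])
    dw=T[:3,:3]@d;o=T[:3,3]
    if z is None:
        s=c["z_map"][int(round(v)),int(round(u))]
    else: s=(z-o[2])/dw[2]
    return o+s*dw
E
python3 - <<'E'
from h import *
o=sensors.get_obs()
print({k:np.round(v,3).tolist() for k,v in o.items()})
for n in("scene","top"):
    c=imaging.camera(n);cv2.imwrite(f"pics/{n}0.png",c["pixels"]);np.savez(f"{n}0.npz",**c)
    print(n,[k for k in c],np.round(c["world_from_camera"],3).tolist(),np.round(c["camera_matrix"],1).tolist())
    for t,z in(("stage_mid",.05),("dimmer_top",.0675),("dish",.05),("light_base",0),("eyepiece_cap",.05),("spare_dish",0),("dropper_bottle",0),("snail_a",.0525)):
        for r in models.spot_point(t,n)[:3]:
            print(t,np.round(r["location"],1),round(r["conf"],2),np.round(px2w(c,*r["location"],z),4))
E
```

```text
pics
{'time': 0.0, 'q': [77.006, 5.01, 10.034, 95.099, 0.0, 89.999], 'qd': [-0.028, 0.007, -0.034, 0.077, 0.015, -0.054], 'joint_efforts': [0.0, -52.039, 46.481, 0.016, -0.0, -0.0], 'ee_pos': [0.124, 0.536, 0.303], 'tcp_rot': [-90.0, 0.075, 77.008], 'wrist_force': [-0.749, 0.025, 0.04], 'torque': [-0.011, 0.007, 0.001], 'opening': 0.085}
scene ['pixels', 'z_map', 'camera_matrix', 'world_from_camera'] [[0.426, -0.781, 0.457, 1.019], [0.905, 0.37, -0.211, -0.216], [-0.004, 0.503, 0.864, 0.919], [0.0, 0.0, 0.0, 1.0]] [[473.8, 0.0, 287.9], [0.0, 473.8, 215.1], [0.0, 0.0, 1.0]]
stage_mid [227.3 235.7] 0.63 [ 0.5506 -0.1383  0.05  ]
stage_mid [298.2 209.7] 0.29 [0.557  0.0217 0.05  ]
dimmer_top [195.9 199.2] 0.5 [ 0.4499 -0.1681  0.0675]
dish [231.6 236.2] 0.8 [ 0.5555 -0.1307  0.05  ]
light_base [225.5 240.8] 0.95 [ 0.5336 -0.142   0.    ]
eyepiece_cap [190.  265.4] 0.78 [ 0.5812 -0.2305  0.05  ]
spare_dish [275.9 178.1] 0.88 [0.4299 0.0257 0.    ]
dropper_bottle [297.4 212.3] 0.65 [0.5357 0.0308 0.    ]
snail_a [227.4 242. ] 0.51 [ 0.5656 -0.1437  0.0525]
snail_a [228.7 232.2] 0.41 [ 0.5
[... 328 characters left out ...]
217.5] 0.94 [ 0.5512 -0.133   0.05  ]
dimmer_top [446.4 192.3] 0.59 [ 0.6117 -0.3844  0.0675]
dimmer_top [347.1 264.9] 0.51 [ 0.4485 -0.1645  0.0675]
dish [331.4 212. ] 0.96 [ 0.5634 -0.1334  0.05  ]
light_base [332.5 227.6] 0.97 [ 0.5334 -0.1448  0.    ]
eyepiece_cap [373.5 201. ] 0.67 [ 0.5906 -0.2274  0.05  ]
eyepiece_cap [330.9 229.1] 0.19 [ 0.5256 -0.1324  0.05  ]
spare_dish [257.4 269.7] 0.88 [0.4328 0.0267 0.    ]
dropper_bottle [255.5 219.6] 0.67 [0.5474 0.0344 0.    ]
dropper_bottle [349.9 261.3] 0.66 [ 0.4566 -0.1855  0.    ]
snail_a [326.5 208.9] 0.58 [ 0.5697 -0.1221  0.0525]
snail_a [337.6 210.7] 0.54 [ 0.5664 -0.1467  0.0525]
snail_a [333.6 218.7] 0.52 [ 0.5484 -0.1379  0.0525]
```

Run:
```python
from h import *
for n,(x,y,w,h) in {"top":(240,160,180,140),"scene":(150,150,180,140)}.items():
    p=np.load(n+"0.npz")["pixels"][y:y+h,x:x+w]
    cv2.imwrite(f"pics/{n}0z.png",cv2.resize(p,None,fx=4.4,fy=4.2,interpolation=cv2.INTER_CUBIC))
```

```text
(no output)
```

View pics/top0.png

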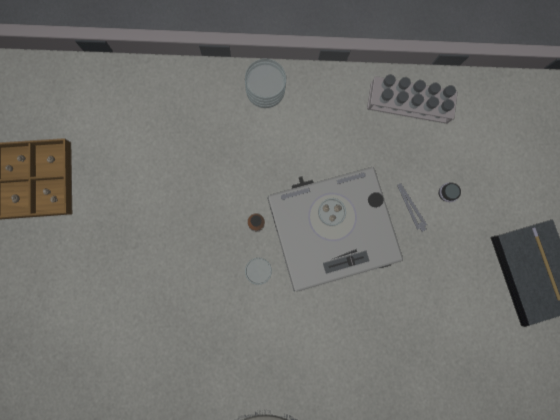

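```bash
sleep 1
```

```text
(no output)
```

View pics/top0z.png

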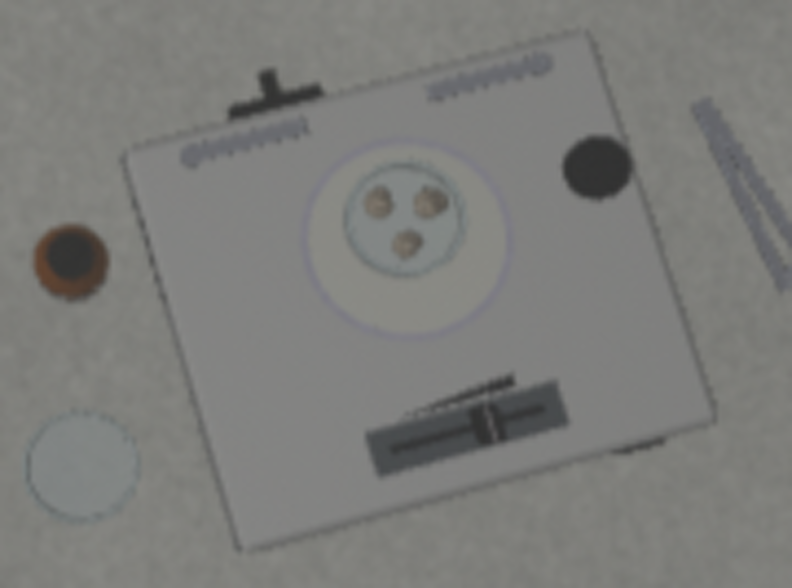

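View pics/scene0z.png

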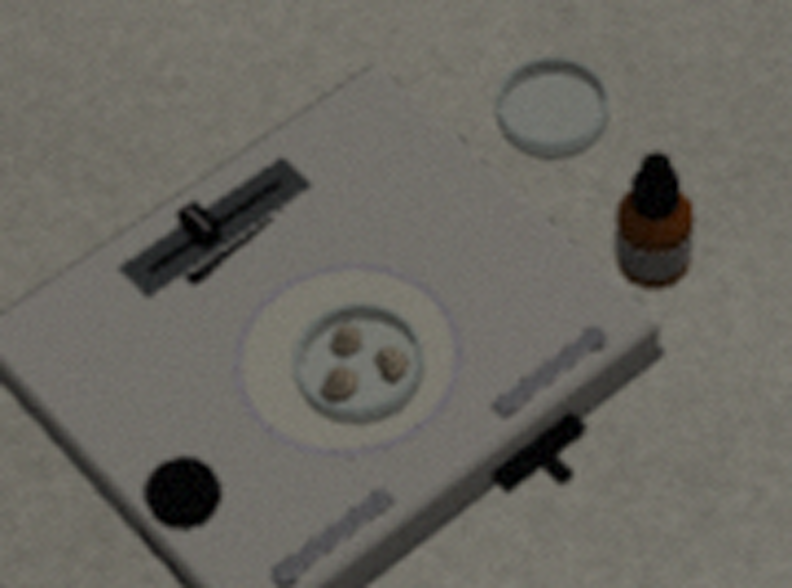

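Run:
```python
from h import *
c={k:v for k,v in np.load("top0.npz").items()}
s={k:v for k,v in np.load("scene0.npz").items()}
def t(u,v,z): return px2w(c,240+(u+.5)/4.4-.5,160+(v+.5)/4.2-.5,z)
def sc(u,v,z): return px2w(s,150+(u+.5)/4.4-.5,150+(v+.5)/4.2-.5,z)
C=[t(*p,.05) for p in((125,155),(590,32),(715,418),(240,550))]
print(np.round(C,4), "mid",np.round(np.mean(C,0),4))
TL,TR,BR,BL=C
for a,b in((BL,TL),(BR,TR)): d=b-a;print(np.linalg.norm(d),np.degrees(np.arctan2(d[1],d[0])))
for a,b in((TR,TL),(BR,BL)): d=b-a;print(np.linalg.norm(d),np.degrees(np.arctan2(d[1],d[0]))-90)
yaw=[]
d=TL-BL;e=TR-BR;f=TL-TR;g=BL-BR
yw=np.mean([np.arctan2(d[1],d[0]),np.arctan2(e[1],e[0]),np.arctan2(-f[0],f[1]),np.arctan2(-g[0],g[1])])
m=np.mean(C,0);R=np.array([[np.cos(yw),-np.sin(yw)],[np.sin(yw),np.cos(yw)]])
print("yaw",np.degrees(yw),"stage",m[:2]+R@[.025,0], "glass px",t(407,240,.05), sc(350,360,.05))
print("dish rim",t(404,220,.063),t(345,220,.065),t(464,220,.065),"scene rim",sc(360,362,.063))
dt=t(488,422,.0675);ds=sc(199,217,.0675);print("dimmer",dt,R.T@(dt[:2]-m[:2]),ds,R.T@(ds[:2]-m[:2]))
print("cap",t(597,167,.062),"bottle",t(70,255,.1))
for n,cc,uv in(("dishz",c,(331,212)),):
  pass
# depth check
zz=[]
for (u,v) in ((300,230),(380,240),(345,235)): print(px2w(c,u,v))
# grip depth
T=[px2w(c,u,v) for v in range(252,270) for u in range(340,360)]
T=np.array(T); q=T[T[:,2]>.060]; print(len(q), q.mean(0) if len(q) else 0, T[:,2].max())
T=np.array([px2w(s,u,v) for v in range(190,215) for u in range(183,208)]); q=T[T[:,2]>.0635]; print(len(q), q.mean(0),q.max(0),q.min(0),R.T@(q.mean(0)[:2]-m[:2]))
```

```text
[[ 0.5941  0.0073  0.05  ]
 [ 0.6674 -0.2285  0.05  ]
 [ 0.4636 -0.2895  0.05  ]
 [ 0.3913 -0.0538  0.05  ]] mid [ 0.5291 -0.1411  0.05  ]
0.21181769685108412 16.77807747608443
0.21271347722807782 16.652194391880652
0.246975133802828 17.266356868912965
0.24650178559986285 17.05919782225544
yaw 16.93895663978337 stage [ 0.55302273 -0.1338177 ] glass px [ 0.55291    -0.13500273  0.05      ] [ 0.551448  -0.1345434  0.05     ]
dish rim [ 0.56179309 -0.13116921  0.063     ] [ 0.560759  -0.1016095  0.065    ] [ 0.5623329  -0.16059648  0.065     ] scene rim [ 0.56145341 -0.13196649  0.063     ]
dimmer [ 0.45887338 -0.17183082  0.0675    ] [-0.07613998 -0.00893328] [ 0.45388039 -0.17187882  0.0675    ] [-0.08093034 -0.00752448]
cap [ 0.59240991 -0.22798087  0.062     ] bottle [0.53557647 0.03249249 0.1       ]
[ 0.52179572 -0.06434101  0.0512458 ]
[ 0.50427549 -0.24091335  0.05041206]
[ 0.51322636 -0.16313048  0.05230095]
59 [ 0.45833663 -0.16886407  0.08151464] 0.9171010226787029
57 [ 0.51563147 -0.17882254  0.15770118] [ 1.01942362 -0.16741289  0.919288  ] [ 0.4433404  -0.21566379  0.06365655] [-0.02388136 -0.03215829]
```

```bash
cat >> h.py <<'E'
from scipy.spatial.transform import Rotation as Ro
def go(p,yaw):
    o=sensors.get_obs();R0=Ro.from_euler("xyz",o["tcp_rot"],degrees=True)
    R1=Ro.from_euler("xyz",[-90,0,yaw],degrees=True)
    print("t",round(o["time"],2),"pos",np.round(o["ee_pos"],4),"rot",np.round(o["tcp_rot"],2),"F",np.round(o["wrist_force"],2),"op",round(o["opening"],4),"q",np.round(o["q"],1))
    print("shift cm",np.round(R0.inv().apply(np.array(p)-o["ee_pos"])*100,2),"rv",np.round((R0.inv()*R1).as_rotvec(degrees=True),2))
E
python3 -c "
from h import *
go([.457,-.172,.21],-73)"
```

```text
t 0.9 pos [0.1237 0.5359 0.3039] rot [-9.0e+01 -1.0e-02  7.7e+01] F [-0.5   0.39  0.66] op 0.0855 q [77.   5.  10.1 95.1 -0.  90. ]
shift cm [-61.49   9.39 -48.4 ] rv [-1.0e-02  1.5e+02  1.0e-02]
```

Call:
arm_command --rows '[-61.5,9.4,-48.4,0,150,0,0,-61.5,9.4,-48.4,0,150,0,0,-61.5,9.4,-48.4,0,150,0,0,-61.5,9.4,-48.4,0,150,0,0,-61.5,9.4,-48.4,0,150,0,0,-61.5,9.4,-48.4,0,150,0,0,-61.5,9.4,-48.4,0,150,0,0,-61.5,9.4,-48.4,0,150,0,0,-61.5,9.4,-48.4,0,150,0,0,-61.5,9.4,-48.4,0,150,0,0,-61.5,9.4,-48.4,0,150,0,0,-61.5,9.4,-48.4,0,150,0,0]' --force 20

```text
time: 1.9
ee_pos: [0.3353, 0.0848, 0.2444]
tcp_rot: [-90.0, -0.1, -9.3]
wrist_force: [1.0, 0.2, 0.7]
opening: 0.0428
```

```bash
python3 -c "
from h import *
go([.457,-.172,.21],-73)"
```

```text
t 1.9 pos [0.3353 0.0848 0.2444] rot [-8.996e+01 -8.000e-02 -9.280e+00] F [1.03 0.22 0.74] op 0.0428 q [ 14.2 -24.1 -21.7  92.3   0.  113.5]
shift cm [ 16.15   3.45 -23.38] rv [-8.000e-02  6.372e+01  5.000e-02]
```

Call:
arm_command --rows '[16.2,3.4,-23.4,0,63.7,0,0,16.2,3.4,-23.4,0,63.7,0,0,16.2,3.4,-23.4,0,63.7,0,0,16.2,3.4,-23.4,0,63.7,0,0,16.2,3.4,-23.4,0,63.7,0,0,16.2,3.4,-23.4,0,63.7,0,0,16.2,3.4,-23.4,0,63.7,0,0,16.2,3.4,-23.4,0,63.7,0,0,16.2,3.4,-23.4,0,63.7,0,0,16.2,3.4,-23.4,0,63.7,0,0,16.2,3.4,-23.4,0,63.7,0,0]'

```text
time: 2.82
ee_pos: [0.4587, -0.1696, 0.2102]
tcp_rot: [-90.0, 0.0, -72.4]
wrist_force: [-1.4, 0.4, 0.3]
opening: 0.0429
```

Run:
```python
from h import *
go([.457,-.172,.129],-73)
c=imaging.camera("scene");np.savez("scene1.npz",**c)
cv2.imwrite("pics/s1.png",cv2.resize(c["pixels"][100:300,100:350],None,fx=3,fy=3,interpolation=cv2.INTER_CUBIC))
```

```text
t 2.82 pos [ 0.4587 -0.1696  0.2102] rot [-9.001e+01  1.000e-02 -7.244e+01] F [-1.38  0.39  0.34] op 0.0429 q [-20.3  -4.2  -9.5  84.7   0.  142.2]
shift cm [ 0.18  8.12 -0.24] rv [ 0.01  0.56 -0.01]
```

View pics/s1.png

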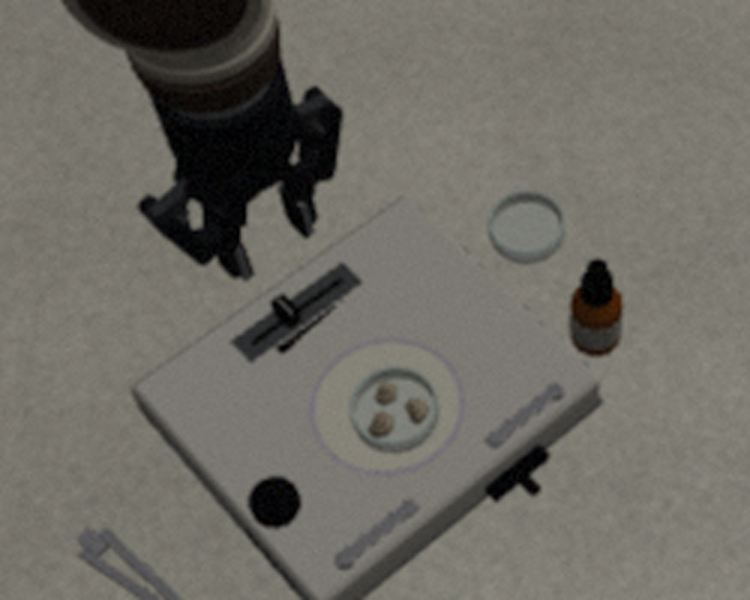

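Run:
```python
from h import *
c={k:v for k,v in np.load("scene1.npz").items()}
for z in(.130,.136,.142,.148):
  a=px2w(c,182,191.5,z);b=px2w(c,202.5,177.5,z);print(z,a,b,(a+b)/2,np.linalg.norm(a-b))
for (u0,u1,v0,v1) in((172,186,178,194),(194,206,165,180)):
  P=np.array([px2w(c,u,v) for u in range(u0,u1) for v in range(v0,v1)]);q=P[(P[:,2]>.1)&(P[:,2]<.3)];print(len(q),q[q[:,2].argsort()][:4])
```

```text
0.13 [ 0.4627497  -0.19048728  0.13      ] [ 0.44835421 -0.14203548  0.13      ] [ 0.45555196 -0.16626138  0.13      ] 0.050545102985633375
0.136 [ 0.46698142 -0.19067867  0.136     ] [ 0.45269536 -0.14259518  0.136     ] [ 0.45983839 -0.16663692  0.136     ] 0.050160869831338765
0.142 [ 0.47121313 -0.19087005  0.142     ] [ 0.45703651 -0.14315489  0.142     ] [ 0.46412482 -0.16701247  0.142     ] 0.04977663667704419
0.148 [ 0.47544485 -0.19106144  0.148     ] [ 0.46137766 -0.1437146   0.148     ] [ 0.46841125 -0.16738802  0.148     ] 0.04939240352274964
137 [[ 0.47547698 -0.1920413   0.14333349]
 [ 0.47484504 -0.18955813  0.14439371]
 [ 0.47325729 -0.19488668  0.14569717]
 [ 0.47730989 -0.19391308  0.14713501]]
123 [[ 0.4406963  -0.1530393   0.14258006]
 [ 0.45680492 -0.14816367  0.1430522 ]
 [ 0.44468012 -0.1521408   0.14367861]
 [ 0.46051669 -0.14726019  0.14386378]]
```

Call:
arm_command --rows '[0.2,3,-0.2,0,0.6,0,0,0.2,6,-0.2,0,0.6,0,0,0.2,7.5,-0.2,0,0.6,0,0,0.2,8.1,-0.2,0,0.6,0,0,0.2,8.1,-0.2,0,0.6,0,0,0.2,8.1,-0.2,0,0.6,0,0]'

```text
time: 3.37
ee_pos: [0.4578, -0.1719, 0.1303]
tcp_rot: [-90.0, -0.0, -73.1]
wrist_force: [0.1, -0.6, 0.6]
opening: 0.0425
```

Call:
arm_command --rows '[0,0,0,0,0,0,-0.8,0,0,0,0,0,0,-0.8,0,0,0,0,0,0,-0.8,0,0,0,0,0,0,-0.8,0,0,0,0,0,0,-0.8,0,0,0,0,0,0,-0.8]' --force 20

```text
time: 3.87
ee_pos: [0.458, -0.1723, 0.1306]
tcp_rot: [-89.9, -0.1, -73.2]
wrist_force: [-0.9, 1.3, 6.3]
opening: 0.0112
```

Run:
```python
from h import *
R=np.array([[.9563,-.2924],[.2924,.9563]])
p=np.array([.529,-.141])+R@[-.078,.030]
print(p, R@[-.078,0]+[.529,-.141]);go([*p,.129],-73)
```

```text
[ 0.4456366 -0.1351182] [ 0.4544086 -0.1638072]
t 3.87 pos [ 0.458  -0.1723  0.1306] rot [-8.990e+01 -7.000e-02 -7.323e+01] F [-0.92  1.33  6.29] op 0.0112 q [-20.6  -3.2 -17.4  75.7   0.  142.6]
shift cm [-3.91  0.15 -0.12] rv [-0.1  -0.23  0.07]
```

Call:
arm_command --rows '[0,-0.15,0,0,0,0,-0.8,-0.8,-0.15,0,0,0,0,-0.8,-1.6,-0.15,0,0,0,0,-0.8,-2.4,-0.15,0,0,0,0,-0.8,-3.2,-0.15,0,0,0,0,-0.8,-3.5,-0.15,0,0,0,0,-0.8,-3.5,-0.15,0,0,0,0,-0.8]'

```text
time: 4.45
ee_pos: [0.4473, -0.1374, 0.1307]
tcp_rot: [-90.0, 0.0, -73.2]
wrist_force: [5.2, 2.5, -6.2]
opening: 0.0116
```

Run:
```python
from h import *
go([.4456,-.1351,.129],-73)
c=imaging.camera("scene");np.savez("scene1.npz",**c)
cv2.imwrite("pics/s2.png",cv2.resize(c["pixels"][150:270,150:300],None,fx=5,fy=5,interpolation=cv2.INTER_CUBIC))
```

```text
t 4.45 pos [ 0.4473 -0.1374  0.1307] rot [-8.996e+01  4.000e-02 -7.317e+01] F [ 5.17  2.54 -6.2 ] op 0.0116 q [-1.710e+01 -6.000e+00 -2.000e+01  7.600e+01  1.000e-01  1.461e+02]
shift cm [-0.27  0.17 -0.1 ] rv [-0.04 -0.17 -0.04]
```

View pics/s2.png

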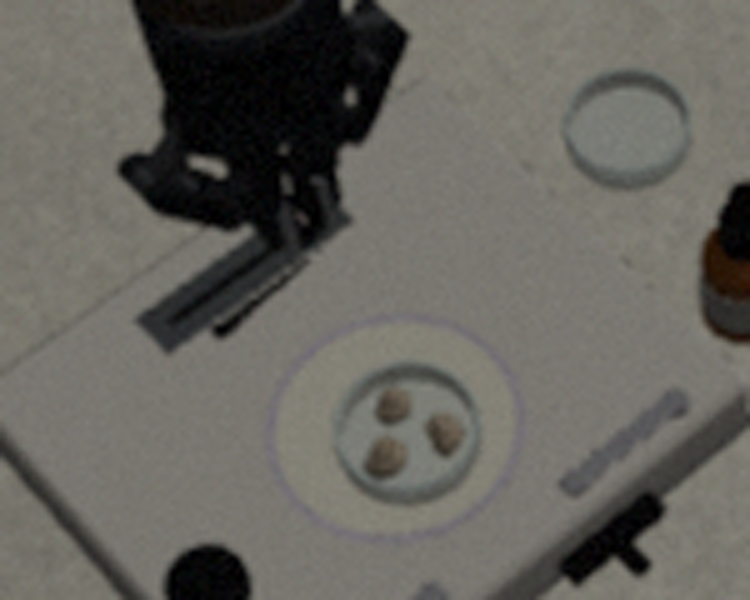

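Call:
arm_command --rows '[-0.2,0,0,0,0,0,-0.8,-0.4,0,0,0,0,0,-0.8,-0.4,0,0,0,0,0,-0.8]'

```text
time: 4.75
ee_pos: [0.4468, -0.1355, 0.1308]
tcp_rot: [-90.0, -0.2, -73.3]
wrist_force: [6.9, -7.8, -8.7]
opening: 0.0112
```

Call:
arm_command --rows '[-0.2,0,0,0,0,0,-0.8,-0.2,0,0,0,0,0,-0.8]'

```text
time: 4.92
ee_pos: [0.4467, -0.1349, 0.1308]
tcp_rot: [-90.0, -0.4, -73.3]
wrist_force: [9.9, -19.1, -11.0]
opening: 0.0114
```

Call:
arm_command --rows '[0,0,0,0,0,0,0,0,0,0,0,0,0,0,0,0,0,0,0,0,0,0,0,0,0,0,0,0,0,-3,0,0,0,0,0,0,-7,0,0,0,0,0.6,0,-10,0,0,0,0,0.6,0,-10,0,0,0,0,0.6]'

```text
time: 5.58
ee_pos: [0.447, -0.1331, 0.2372]
tcp_rot: [-89.6, -0.3, -73.2]
wrist_force: [0.2, -0.5, -0.8]
opening: 0.0681
```

Run:
```python
from h import *
go([.5615,-.1315,.20],-73)
c=imaging.camera("scene");np.savez("scene2.npz",**c)
cv2.imwrite("pics/s3.png",cv2.resize(c["pixels"][150:270,150:300],None,fx=5,fy=5,interpolation=cv2.INTER_CUBIC))
for r in models.spot_point("dimmer_top","scene"):
  w=px2w(c,*r["location"],.0675);R=np.array([[.9563,-.2924],[.2924,.9563]])
  print(r,w,R.T@(w[:2]-[.529,-.141]))
```

```text
t 5.58 pos [ 0.447  -0.1331  0.2372] rot [-89.61  -0.26 -73.23] F [ 0.21 -0.53 -0.83] op 0.0681 q [-16.6  -7.7  -9.7  87.5   0.  146.6]
shift cm [ 3.14  3.8  10.98] rv [-0.39 -0.23  0.26]
{'location': [211.2, 188.4], 'conf': 0.59} [ 0.43803599 -0.12904241  0.0675    ] [-0.08349248  0.03803292]
{'location': [111.1, 326.4], 'conf': 0.51} [ 0.64386521 -0.40149216  0.0675    ] [ 0.03367769 -0.28269524]
{'location': [151.0, 299.3], 'conf': 0.24} [ 0.62475746 -0.31995732  0.0675    ] [ 0.03924574 -0.19913636]
```

View pics/s3.png

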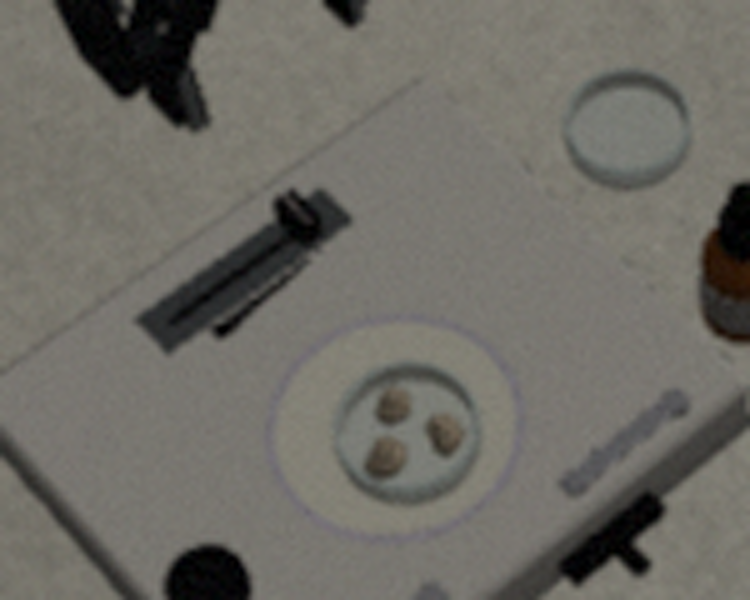

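Call:
arm_command --rows '[0.8,0.9,2.7,0,0,0,0.8,1.6,1.9,5.5,0,0,0,0.8,2.4,2.8,8.2,0,0,0,0.8,3.1,3.8,10,0,0,0,0.8,3.1,3.8,10.8,0,0,0,0.8,3.1,3.8,11,0,0,0,0.8,3.1,3.8,11,0,0,0,0.8,3.1,3.8,11,0,0,0,0.8]'

```text
time: 6.35
ee_pos: [0.5592, -0.1307, 0.1932]
tcp_rot: [-90.0, 0.0, -73.2]
wrist_force: [0.4, -0.5, 0.5]
opening: 0.0771
```

Run:
```python
from h import *
go([.5615,-.1315,.121],-73)
c=imaging.camera("scene");go([.5615,-.1315,.121],-73)
cv2.imwrite("pics/s4.png",cv2.resize(c["pixels"][130:280,150:300],None,fx=4,fy=4,interpolation=cv2.INTER_CUBIC))
c=imaging.camera("top");go([.5615,-.1315,.121],-73)
```

```text
t 6.35 pos [ 0.5592 -0.1307  0.1932] rot [-90.01   0.   -73.23] F [ 0.42 -0.52  0.54] op 0.0771 q [-13.2   7.5   0.6  83.1  -0.  150.1]
shift cm [0.15 7.22 0.2 ] rv [ 0.01 -0.23 -0.  ]
t 6.4 pos [ 0.5591 -0.1308  0.1934] rot [-8.998e+01 -1.000e-02 -7.325e+01] F [ 0.04 -0.59  0.15] op 0.0769 q [-13.2   7.5   0.6  83.1  -0.  150.1]
shift cm [0.14 7.24 0.2 ] rv [-0.02 -0.25  0.01]
t 6.45 pos [ 0.5593 -0.1308  0.1936] rot [-8.996e+01 -3.000e-02 -7.325e+01] F [ 0.14 -0.12  0.97] op 0.0769 q [-13.2   7.5   0.6  83.1  -0.  150.1]
shift cm [0.12 7.26 0.19] rv [-0.04 -0.25  0.03]
```

View pics/s4.png

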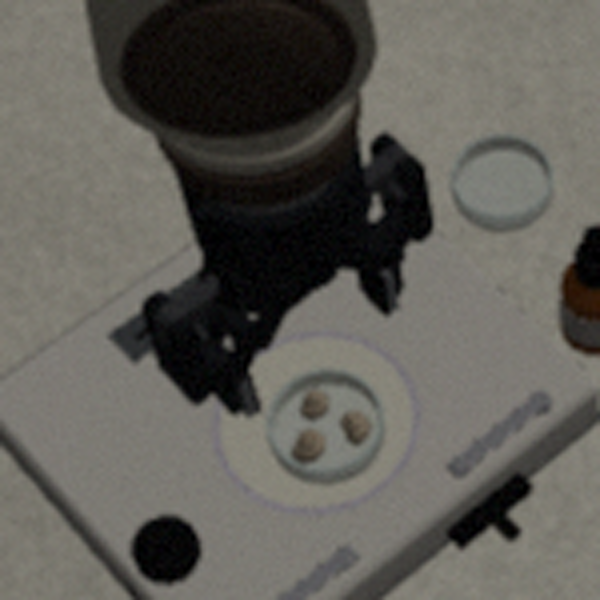

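Call:
arm_command --rows '[0.1,2,0.2,0,0,0,0.8,0.1,4,0.2,0,0,0,0.8,0.1,5.5,0.2,0,0,0,0.8,0.1,6.5,0.2,0,0,0,0.8,0.1,7,0.2,0,0,0,0.8,0.1,7.2,0.2,0,0,0,0.8,0.1,7.2,0.2,0,0,0,0.8]'

```text
time: 7.03
ee_pos: [0.5621, -0.1313, 0.1213]
tcp_rot: [-90.0, -0.0, -73.2]
wrist_force: [0.4, -0.1, 0.4]
opening: 0.0769
```

Run:
```python
from h import *
c=imaging.camera("scene");go([.5615,-.1315,.121],-73)
cv2.imwrite("pics/s5.png",cv2.resize(c["pixels"][170:270,170:290],None,fx=6,fy=6,interpolation=cv2.INTER_CUBIC))
```

```text
t 7.08 pos [ 0.5623 -0.1312  0.1217] rot [-8.994e+01 -3.000e-02 -7.324e+01] F [ 0.68  0.8  -0.39] op 0.0767 q [-13.1   9.   -5.6  75.3  -0.  150.1]
shift cm [ 0.    0.07 -0.09] rv [-0.06 -0.24  0.03]
```

View pics/s5.png

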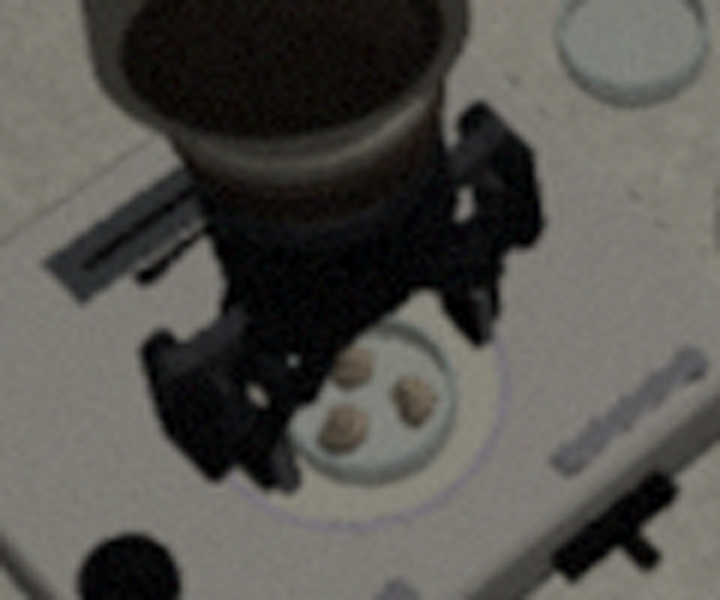

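Call:
arm_command --rows '[0,0,0,0,0,0,0.7,0,0,0,0,0,0,0.6,0,0,0,0,0,0,0.55,0,0,0,0,0,0,0.5,0,0,0,0,0,0,0.45,0,0,0,0,0,0,0.4,0,0,0,0,0,0,0.3,0,0,0,0,0,0,0.2,0,0,0,0,0,0,0,0,0,0,0,0,0,0]' --force 25

```text
time: 7.92
ee_pos: [0.5622, -0.1312, 0.1214]
tcp_rot: [-90.0, -0.0, -73.2]
wrist_force: [-1.4, 0.7, 5.9]
opening: 0.0595
```

Run:
```python
from h import *
c=imaging.camera("scene");go([.5615,-.1315,.121],-73)
cv2.imwrite("pics/s6.png",cv2.resize(c["pixels"][170:270,170:290],None,fx=6,fy=6,interpolation=cv2.INTER_CUBIC))
```

```text
t 7.97 pos [ 0.5622 -0.1312  0.1214] rot [-8.997e+01 -3.000e-02 -7.324e+01] F [-2.49  0.66  5.28] op 0.0596 q [-13.1   9.1  -5.6  75.3  -0.  150.1]
shift cm [ 0.01  0.04 -0.08] rv [-0.03 -0.24  0.03]
```

View pics/s6.png

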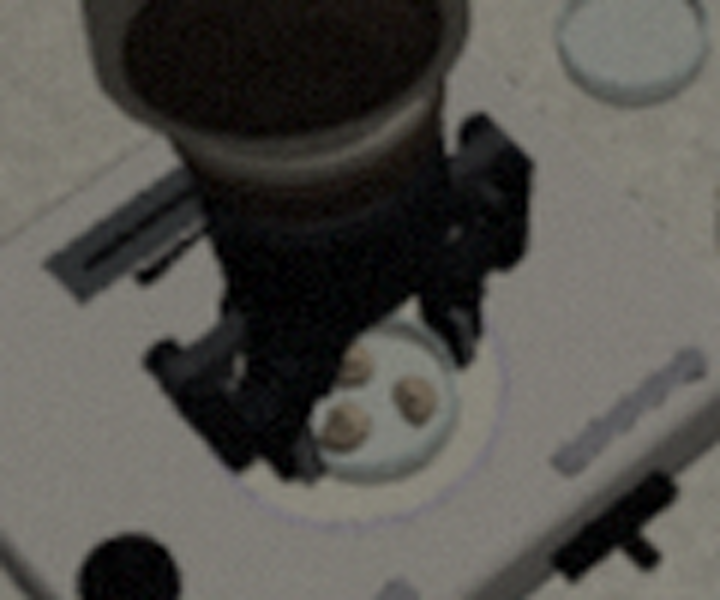

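Call:
arm_command --rows '[0,-0.1,0,0,0,0,0,0,-0.3,0,0,0,0,0,0,-0.5,0,0,0,0,0,0,-0.8,0,0,0,0,0,0,-1.1,0,0,0,0,0,0,-1.4,0,0,0,0,0,0,-1.7,0,0,0,0,0,0,-1.9,0,0,0,0,0,0,-2,0,0,0,0,0,0,-2,0,0,0,0,0]'

```text
time: 8.8
ee_pos: [0.5622, -0.1312, 0.1411]
tcp_rot: [-90.0, -0.0, -73.2]
wrist_force: [0.2, 0.0, -0.4]
opening: 0.0596
```

Run:
```python
from h import *
c=imaging.camera("scene");go([.5615,-.1315,.27],-73)
cv2.imwrite("pics/s7.png",cv2.resize(c["pixels"][160:260,170:290],None,fx=6,fy=6,interpolation=cv2.INTER_CUBIC))
```

```text
t 8.85 pos [ 0.5621 -0.1312  0.1409] rot [-89.99  -0.   -73.24] F [-0.35 -0.45 -0.53] op 0.0596 q [-13.1   8.6  -4.   77.4   0.  150.1]
shift cm [ 1.000e-02 -1.291e+01 -7.000e-02] rv [-0.01 -0.24  0.  ]
```

View pics/s7.png

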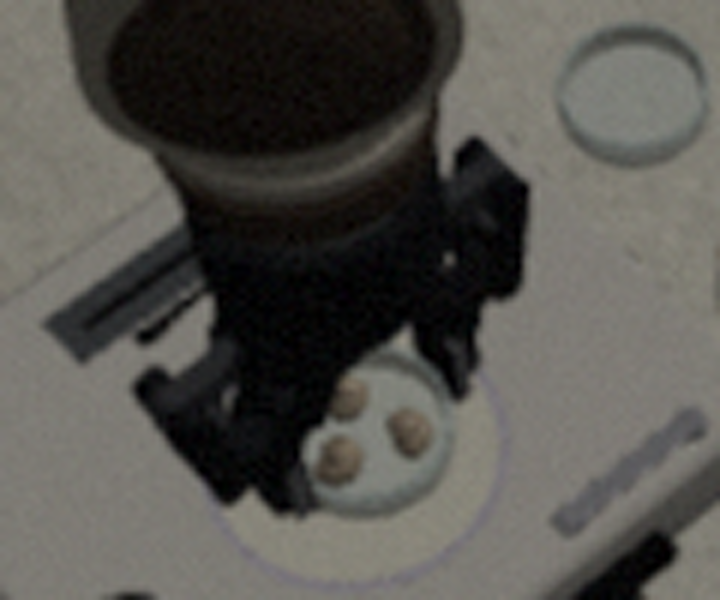

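Call:
arm_command --rows '[0,-0.2,0,0,0,0,0,0,-0.6,0,0,0,0,0,0,-1.2,0,0,0,0,0,0,-1.9,0,0,0,0,0,0,-2.7,0,0,0,0,0,0,-3.5,0,0,0,0,0,0,-4.3,0,0,0,0,0,0,-5,0,0,0,0,0,0,-5.5,0,0,0,0,0,0,-5.8,0,0,0,0,0,0,-6,0,0,0,0,0,0,-6,0,0,0,0,0]'

```text
time: 9.85
ee_pos: [0.5622, -0.1312, 0.201]
tcp_rot: [-90.0, -0.0, -73.2]
wrist_force: [-0.3, 1.0, -0.4]
opening: 0.0593
```

Call:
arm_command --rows '[0,-0.2,0,0,0,0,0,0,-0.6,0,0,0,0,0,0,-1.2,0,0,0,0,0,0,-1.9,0,0,0,0,0,0,-2.7,0,0,0,0,0,0,-3.5,0,0,0,0,0,0,-4.3,0,0,0,0,0,0,-5,0,0,0,0,0,0,-5.5,0,0,0,0,0,0,-5.8,0,0,0,0,0,0,-6,0,0,0,0,0,0,-6,0,0,0,0,0]'

```text
time: 10.85
ee_pos: [0.5622, -0.1312, 0.261]
tcp_rot: [-90.0, -0.0, -73.2]
wrist_force: [0.1, 0.4, -0.7]
opening: 0.0594
```

Run:
```python
from h import *
c=imaging.camera("scene");go([.5615,-.1315,.27],-73);np.savez("s8.npz",**c)
cv2.imwrite("pics/s8.png",cv2.resize(c["pixels"][130:230,150:270],None,fx=6,fy=6,interpolation=cv2.INTER_CUBIC))
cv2.imwrite("pics/s8f.png",c["pixels"])
```

```text
t 10.9 pos [ 0.5621 -0.1312  0.2607] rot [-9.001e+01  1.000e-02 -7.324e+01] F [ 0.7   0.22 -0.73] op 0.0594 q [-13.1   8.1   8.6  90.6   0.  150.1]
shift cm [ 0.01 -0.93 -0.07] rv [ 0.01 -0.24 -0.01]
```

View pics/s8.png

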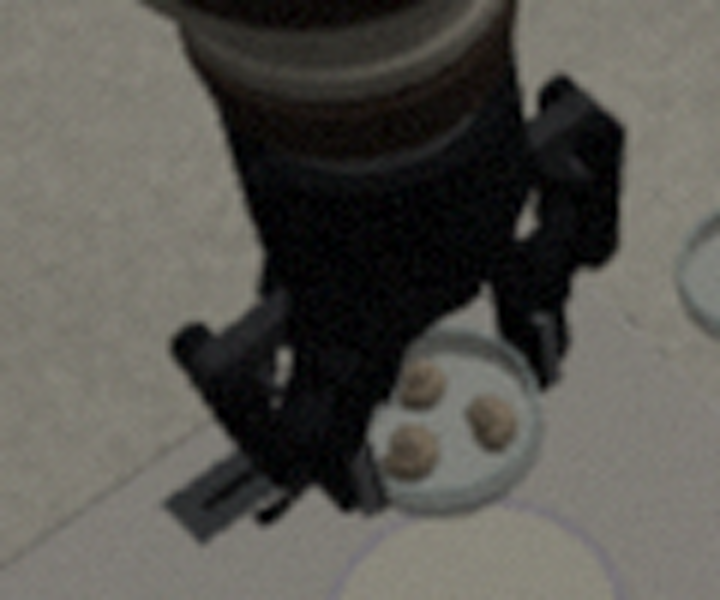

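View pics/s8f.png

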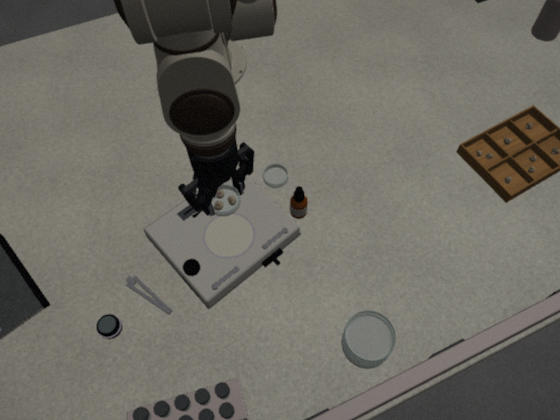

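Run:
```python
from h import *
c=imaging.camera("scene")
P=np.array([px2w(c,u,v) for u in range(208,244) for v in range(182,218)])
r=np.hypot(P[:,0]-.5622,P[:,1]+.1312)
q=P[(r<.025)&(P[:,2]>.185)&(P[:,2]<.198)]
print(len(q))
for _ in range(4):
  A=np.c_[q[:,:2]-[.5622,-.1312],np.ones(len(q))];s=np.linalg.lstsq(A,q[:,2],rcond=None)[0];res=q[:,2]-A@s;q=q[abs(res)<.003]
print(len(q),s,np.degrees(np.arctan(s[:2])),res.std())
h=P[(r<.035)];print(np.histogram(h[:,2],bins=np.arange(.18,.23,.004)))
rim=P[(r>.0245)&(r<.032)&(P[:,2]>.19)&(P[:,2]<.215)]
for m in models.spot_point("snail_a","scene"): print(m)
go([.5622,-.1312,.261],-73)
```

```text
245
237 [0.00287706 0.00166284 0.19290123] [0.16484294 0.09527377] 0.001141903608264323
(array([  0,   0,  81, 248,  85, 147, 176,  16,  12,  16,   9,  10]), array([0.18 , 0.184, 0.188, 0.192, 0.196, 0.2  , 0.204, 0.208, 0.212,
       0.216, 0.22 , 0.224, 0.228]))
{'location': [223.2, 202.2], 'conf': 0.71}
{'location': [217.9, 204.5], 'conf': 0.52}
{'location': [218.0, 196.7], 'conf': 0.5}
{'location': [232.5, 200.8], 'conf': 0.48}
t 11.0 pos [ 0.562  -0.1311  0.2603] rot [-9.003e+01  2.000e-02 -7.324e+01] F [ 0.08  0.22 -0.31] op 0.0597 q [-13.1   8.1   8.6  90.6  -0.  150.1]
shift cm [ 0.01 -0.07  0.01] rv [ 0.03 -0.24 -0.02]
```

Run:
```python
from h import *
c=imaging.camera("top")
cv2.imwrite("pics/t9.png",cv2.resize(c["pixels"][160:300,240:420],None,fx=4.4,fy=4.2,interpolation=cv2.INTER_CUBIC))
```

```text
(no output)
```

View pics/t9.png

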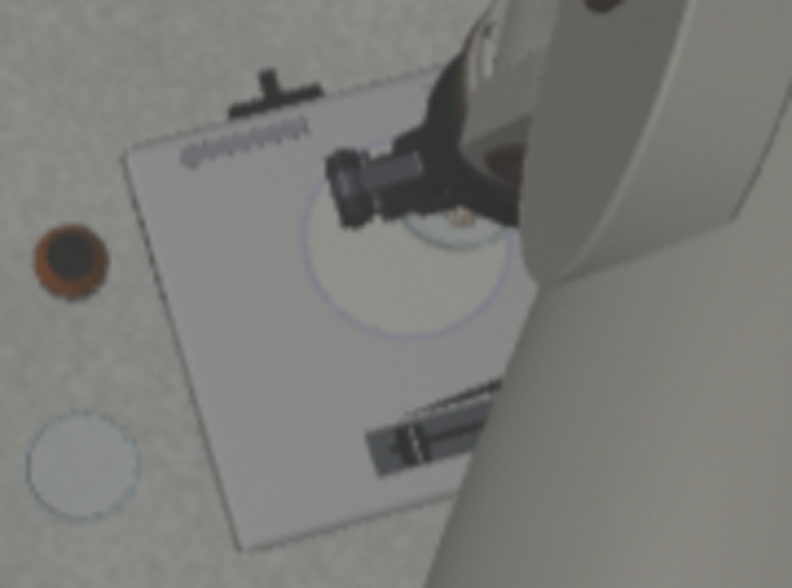

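The top view shows the dimmer grip at the left end of its slot, around (413,442) in the enlarged crop. The spare dish and bottle are where they were.

```bash
python3 -c "
from h import *
print(bot.job_done())"
```

```text
the job is handed in; nothing more can be done
None
```

The dimmer is off, and I am holding the dish level and still about 14 cm above the stage with all three snails in it. I handed the job in at about 11 s of the 48 s allowed.

- **Dimmer:** I gripped it and slid it left until it hit the stop. The push rose to about 20 N there, and the gripper stood 29.9 mm left of the middle, against 30 mm expected. Before handing in, the top picture still showed it at the left end. One earlier network estimate put it about 8 mm further left. I took that as an error, since the stop force, the arm's position and the pictures all agreed.
- **Dish:** I gripped it across its diameter at 25 N, with a steady opening of about 59.5 mm, and lifted it straight up. A plane fitted to the dish floor from depth readings was level within about 0.2°. The underside is about 0.190 m above the bench. All three snails showed inside in the scene picture.
- **Other things:** nothing else was seen to move. The arm blocked the top camera's view of the right side at the end, but the scene picture taken after the lift showed the cap, tweezers and loupe apparently undisturbed.

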